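# Clamp the jar and twist off its lid

## Task

Open the jar of hazelnuts that stands in the wooden jar clamp: first turn the clamp's knob clockwise to its stop so that the jaw holds the jar fast, then unscrew the tight lid anticlockwise, without turning or lifting the jar, just until its lugs come free of the threads, and raise it straight up. Finish while still gripping the lid, level and still, about 2 cm clear above the mouth of the jar, and do not knock over or shove the ramekins, mill and timer that stand about.

Things in the scene. Friction and masses are not known exactly. Their poses are not given: they have to be found in the camera images.
- knob_grip (a point): centre of the T-bar of the clamp's screw-knob, to be pinched from above: dark steel, 50 mm long (this frame's x), 12 wide (y), 24 high (z, up), on a 12 mm upright screw in an aluminium housing (58 x 50 mm, its top 68 mm above the worktop, 18 mm below the bar). This centre is 99 mm above the worktop at the start. The knob stands 110 mm from the jar's axis, at the other end of the board.
- clamp_knob (a joint): how far the knob is turned clockwise, seen from above: 0 to 0.25 at the start (slack), 1.35 rad at its stop. It screws down 2.5 mm per rad and drives the jaw 4 mm per rad toward the jar, 0.3 to 2 mm away at the start. Turning takes 0.18 N m, rising to 0.3 N m as the sprung jaw presses (about 30 N at the stop); it stays where it is left.
- clamp: the jar clamp, fixed to the worktop: light wooden board 130 x 250 mm (x, y), 18 mm thick with its feet; origin on the worktop, z up. The jar stands on it at x 0, y +30 mm, between a rubber-faced wooden V-block (+y side) and the jaw (-y side), both ending 68 mm above the worktop; the knob's axis is at x 0, y -80 mm.
- lid_center (a point): centre of the round brass twist-off lid, half-way up: 56 mm in diameter, 15 mm high, z up, 119 mm above the worktop when closed. Three lugs inside it sit under three threads of the jar. It unscrews anticlockwise seen from above and is tight at first (about 0.5 N m), easing over the first 0.8 rad.
- jar_mouth (a point): centre of the rim of the jar's mouth, 106 mm above the jar's foot, 124 mm above the worktop; z up. The closed lid's centre is 4 mm below it; the lid's lower edge is level with it when the lid's centre is 7.5 mm above it. The jar is straight-sided clear glass, 52 mm in diameter up to 90 mm, with a 42 mm neck (50 mm over its threads); about 0.4 kg. Loose in the clamp, it turns with the lid.
- jar_side (a point): a point on the side of the jar, 26 mm from its axis and 60 mm above its foot (46 mm below the mouth); it shows whether the jar has turned or shifted.
- clamp_jaw: the moving jaw of the clamp: wooden block 50 x 14 mm, 42 mm high, with a 4 mm rubber face. Its frame's origin lies at the clamp's origin when slack and moves along the clamp's +y with the jaw.
- ramekin_1: bystander, small white ramekin, 61 mm wide, 37 mm high; origin under its centre
- ramekin_2: bystander, small white ramekin, 61 mm wide, 37 mm high; origin under its centre
- mill: bystander, turned wooden pepper mill, 58 mm wide, 150 mm high; origin under its centre
- timer: bystander, wind-up kitchen timer, 66 mm wide, 48 mm high; origin under its centre
- jar: the jar itself with its rubber ring; origin under the centre of its foot, z up
- jar_lid: the lid itself, about 80 g; origin at the centre of its lower edge, 7.5 mm below lid_center; its x axis is along the jar's when closed. The threads let it rise 2.5 mm per rad (a rubber ring pushes it up the first 2 mm). Its lugs are free between 1.2 and 1.65 rad of turn, where it lifts straight off; turned farther they run into or under the next threads.

How it is judged:
On the way, in this order (a step that is already met when the one before it is completed fails the run):
1. the knob is turned home and the jaw presses the jar into the V-block, the lid still screwed on (value of joint clamp_knob above 1.2 rad and contact force between clamp_jaw and jar above 10 N and angle between the x axis of jar_lid and the x axis of jar, either way round below 0.3 rad and z of lid_center in the frame of jar_mouth below 0 m), for 0.2 s.
2. the lid is unscrewed on the jar: turned 50 degrees or more against it (angle between the x axis of jar_lid and the x axis of jar, either way round above 0.87 rad and z of lid_center in the frame of jar_mouth below 0.006 m).
At the end, for the whole second after the job is handed in: the fingers hold the lid still and level (0.2 rad), its lower edge 5 to 47 mm above the jar's mouth, centred within 20 mm, touching neither jar nor clamp; the jar stands upright on the board (within 4 mm), the knob at 1.15 rad or more, the jaw pressing the jar with over 10 N (z of lid_center in the frame of jar_mouth between 0.0125 and 0.055 m and horizontal distance between lid_center and jar_mouth below 0.02 m and angle between jar_lid's own z axis and vertical below 0.2 rad and linear speed of jar_lid below 0.02 m/s and contact force between the fingers and jar_lid above 2 N and contact force between jar_lid and jar below 0.05 N and contact force between jar_lid and clamp below 0.05 N and value of joint clamp_knob above 1.15 rad and contact force between clamp_jaw and jar above 10 N and angle between jar's own z axis and vertical below 0.05 rad and z of jar in the frame of clamp below 0.022 m); the arm keeps its last pose, push and grip.
It fails at once if the jar is turned, lifted or shifted: its side moves more than 10 mm (distance of jar_side from where it was at the start of the episode above 0.01 m).
It fails at once if a bystander is shoved or knocked over (more than 30 mm) (distance of any of ramekin_1, ramekin_2, mill, timer from where it was at the start of the episode above 0.03 m).
It also fails if it takes over 45 s, if anything falls off the work surface, if the arm or the gripper's body presses on something with over 40 N, if the wrist force passes 120 N, or if a joint passes its speed limit or range.

## Robot

A 6-joint arm with a two-finger parallel gripper is mounted at the origin on a cart in front of the work surface, level with it; the furniture and walls round the work are solid. World frame = base frame: x ahead of the robot, y to its left, z up, the work surface at z = 0. Lengths are in m, angles in rad, forces in N, time in s.
With the tool pointing down it reaches from about 0.3 to 0.775 m from the base axis. Payload 14.6 kg.
Tool frame: the origin (TCP) lies on the centre line of the jaws, within the pads' length; the fingertips stand manip.finger_overhang ahead of it and the grasp point (between the pads) lies 11 mm behind it (manip.finger_overhang is the distance from the TCP to the fingertips, in m); z points along the fingers, y is the direction in which the jaws open and shut (so a half turn about z gives the same grasp; the last joint's range is limited). The gripper opens to 94 mm and grips with 3 to 60 N. Pads are 16 mm wide; open, the fingers measure 119 mm over their backs; the gripper's body (75 mm by 177 mm) begins 78 mm behind the grasp point.
Start: joints at [1.036, 0.3, 1.521, -0, 1.321, -0.067], TCP at [0.248, 0.491, 0.213] pointing down, gripper open.
Joint ranges: [-3.03, 3.03], [-0.79, 2.21], [0.23, 2.52], [-1.04, 4.18], [0, 3.07], [-2.55, 2.55]. Speed limits (rad/s): [2.22, 2.22, 2.57, 3.14, 3.14, 3.14].

## Interface

Orientations are given as a unit quaternion [w, x, y, z].
In Python, from rig import manip gives the robot as it stands.
- The arm moves only by the tool carry_out, never from a script. Its argument "targets" is a list that holds one entry, the list of rows, each a list of 7 numbers: the shift along the tool's x, y, z in cm, then the turn, a rotation vector about the tool's x, y, z in degrees, then the finger opening in cm, from 0 to 9.4. A call has 1 to 5 rows; each row is the pose to reach, as a shift and turn from the pose commanded when the call began, along the tool's axes at that moment; what a row does not reach only later rows make up. A row lasts 1/8 s, in which the tool goes at most 62.5 mm and 10.7 degrees, less where a joint would pass 70% of its speed; a pose out of reach is approached as far as the arm can. A call with a gripper value outside its range is refused whole. The fingers move at their own pace and stop on an object; "grip_force" is the grip in N (left out, the last holds). Time passes only in rows, so rows that repeat a pose let the fingers close. It gives the time, the measured TCP pose, the force and the opening at its end, in the units of the state.
- manip.get_obs(): the state, without advancing time (a new reading comes with each control period).
- manip.get_image(name): name is "side" or "top"; returns a dict with "pixels" (480x640x3 uint8, red, green, blue), "depth" (480x640 float32, m along the optical axis (not along the pixel's ray), 0 where there is no reading), "camera_matrix" (3x3 intrinsics, pixels), "pose" (4x4, takes a point from camera to world coordinates). Camera axes: x right, y up, looking along -z (the intrinsics and any distortion apply to the point x, -y, -z); pixel columns grow to the right and rows downward; lengths in m; the calibration is good to about 2 mm. A picture is of the moment at which its call begins.
- manip.finish_job(): hands the job in, once; it reports no verdict.
The state is a dict: "clock": time; "joint_pos": joint angles; "dq": joint speeds; "joint_torque": joint torques, N m; "ee_pos": TCP position; "tcp_rot": TCP orientation; "contact_force": force on the tool from outside, world axes, zero at the start; "torque": the same for the moment, N m; "width": opening from 0.0 (shut) to 1.0 (fully open).
Only numpy, scipy, OpenCV 4.12 (cv2) and the standard library are available. Lean on these libraries where they do the work, as an engineer would, in place of code of your own. Each camera call takes 0.05 s, during which the arm holds its last target.

## Working session

There is one attempt and no reset: what is moved stays moved. The work goes in short steps, Python scripts to look and compute and a tool call to move; the robot and the scene stay as the last step left them, time stands still between calls to the robot, and variables do not carry over. Pictures are saved under pics/ and viewed, and the job is handed in when it is done.

Besides the shell and the picture viewer there is one more tool, called after "Request:" by a JSON object that holds its "name" and its "arguments", one argument or row to a line. carry_out: Moves the arm, as the interface text tells. Its arguments: {"type":"object","properties":{"targets":{"type":"array"},"grip_force":{"type":"number"}},"required":["targets"]}

```bash
ls; mkdir -p pics; cat > h.py <<'E'
import numpy as np,cv2
from rig import manip
def grab(name,fn):
    d=manip.get_image(name); cv2.imwrite('pics/'+fn+'.png',cv2.cvtColor(d['pixels'],cv2.COLOR_RGB2BGR)); np.savez('pics/'+fn+'.npz',**{k:np.array(v) for k,v in d.items()}); return d
def pt(d,u,v,z=None):
    K=np.array(d['camera_matrix']);P=np.array(d['pose'])
    r=np.array([(u-K[0,2])/K[0,0],-(v-K[1,2])/K[1,1],-1.])
    if z is None:
        return (P@np.append(r*d['depth'][int(v),int(u)],1))[:3]
    w=P[:3,:3]@r; return P[:3,3]+w*(z-P[2,3])/w[2]
E
python3 - <<'E'
from h import *
print(manip.get_obs(), manip.finger_overhang)
for n in('top','side'):
    d=grab(n,n+'0'); print(d['pose'],d['camera_matrix'])
E
```

```text
pics
{'clock': 0.0, 'joint_pos': array([ 1.03637952e+00,  3.00478400e-01,  1.52159606e+00,  1.96491469e-05,
        1.32072558e+00, -6.65857354e-02]), 'dq': array([ 1.36620860e-03, -5.19318789e-05,  3.04246843e-04,  7.89485197e-05,
       -1.10083444e-03,  8.23547994e-04]), 'joint_torque': array([-5.38113436e-04, -5.31809449e+01, -3.52719498e+01,  7.06688385e-02,
        2.44615262e-02, -1.13250030e-04]), 'ee_pos': array([0.2478784 , 0.49067626, 0.21287599]), 'tcp_rot': array([-1.87783454e-04,  2.31790518e-01,  9.72765538e-01, -5.73822911e-04]), 'contact_force': array([-0.30364656,  0.51918262,  0.60368396]), 'torque': array([ 0.00219364, -0.0285448 ,  0.01935278]), 'width': 1.0007089988836746} 0.008
[[-0.02562982  0.98770177 -0.15423467  0.31294078]
 [-0.99915591 -0.03026445 -0.0277763  -0.02790597]
 [-0.03210253  0.15339258  0.98764373  1.39623558]
 [ 0.          0.          0.          1.        ]] [[603.20110985   0.         321.38333526]
 [  0.         603.20110985 237.79310548]
 [  0.           0.           1.        ]]
[[ 0.90794894  0.14043166 -0.39485146 -0.02650447]
 [-0.41905638  0.29405765 -0.85902377 -1.15656971]
 [-0.00452504  0.94541475  0.32583812  0.55029862]
 [ 0.          0.          0.          1.        ]] [[596.86710585   0.         325.62173961]
 [  0.         596.86710585 241.31871283]
 [  0.           0.           1.        ]]
```

View pics/top0.png

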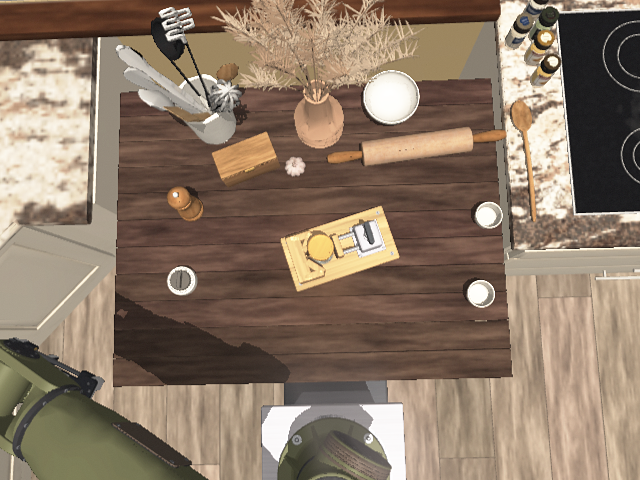

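View pics/side0.png

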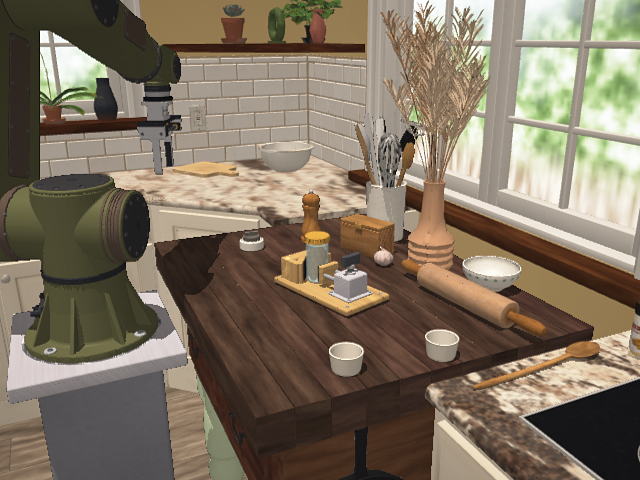

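```bash
python3 - <<'E'
import cv2
a=cv2.imread('pics/top0.png')[195:305,270:410]
cv2.imwrite('pics/top0c.png',cv2.resize(a,None,fx=5,fy=5,interpolation=cv2.INTER_CUBIC))
a=cv2.imread('pics/side0.png')[220:320,265:395]
cv2.imwrite('pics/side0c.png',cv2.resize(a,None,fx=6,fy=6,interpolation=cv2.INTER_CUBIC))
E
```

```text
(no output)
```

View pics/top0c.png

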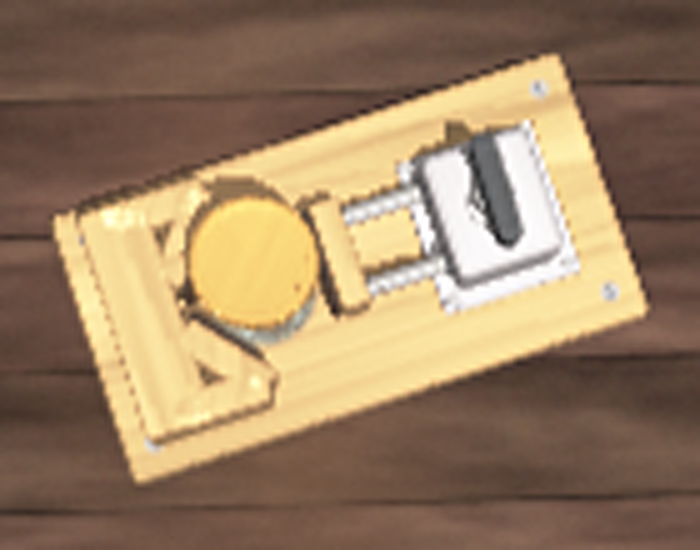

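View pics/side0c.png

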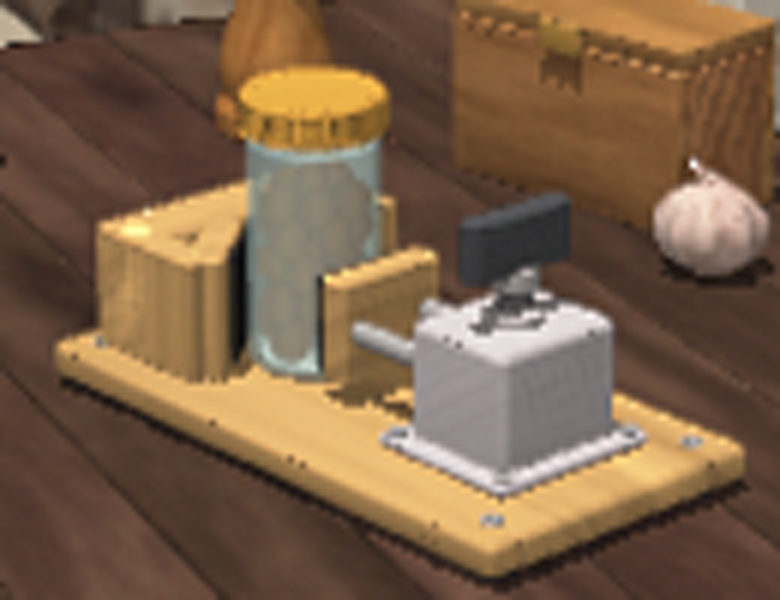

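```bash
python3 - <<'E'
from h import *
d=dict(np.load('pics/top0.npz'));s=dict(np.load('pics/side0.npz'))
c=lambda x,y:(270+x/5-.4,195+y/5-.4)
B=[pt(d,*c(*p),.018)for p in[(54,215),(557,55),(650,312),(135,484)]]
print('board',np.round(B,4)); b=np.mean(B,0);print(b,[np.linalg.norm(B[i]-B[i-1]) for i in range(4)])
a=(B[0]-B[1])+(B[3]-B[2]);yaw=np.arctan2(a[1],a[0]);ey=np.array([np.cos(yaw),np.sin(yaw)]);print('ydir deg',np.degrees(yaw))
print('jar',b[:2]+.03*ey,'knob',b[:2]-.08*ey)
print('lid top',pt(d,*c(254,262),.1265))
# point clouds
for n,D in(('top',d),('side',s)):
    K=D['camera_matrix'];P=D['pose'];v,u=np.mgrid[:480,:640];z=D['depth']
    X=np.stack([(u-K[0,2])/K[0,0]*z,-(v-K[1,2])/K[1,1]*z,-z,np.ones_like(z)],-1)@P.T
    X=X[...,:3]
    j=b[:2]+.03*ey;k=b[:2]-.08*ey
    m=(np.linalg.norm(X[...,:2]-j,axis=-1)<.045)&(X[...,2]>.118)&(X[...,2]<.14)
    Q=X[m];print(n,'lid',len(Q),Q.mean(0),np.median(Q[:,2]),(Q[:,:2].min(0)+Q[:,:2].max(0))/2)
    m=(np.linalg.norm(X[...,:2]-k,axis=-1)<.045)&(X[...,2]>.083+0.01*(n=='top'))&(X[...,2]<.13)
    Q=X[m];q=Q[:,:2];mu=q.mean(0);w,V=np.linalg.eigh(np.cov(q.T));e=V[:,1];t=(q-mu)@e
    print(n,'bar',len(Q),mu,np.median(Q[:,2]),Q[:,2].max(),'dir',np.degrees(np.arctan2(e[1],e[0])),t.min(),t.max(), np.round(mu+e*(t.min()+t.max())/2,4))
    g=cv2.cvtColor(D['pixels'],cv2.COLOR_RGB2GRAY)
o=manip.get_obs()
from scipy.spatial.transform import Rotation as R
print(R.from_quat(o['tcp_rot'],scalar_first=True).as_matrix().round(4))
E
```

```text
board [[ 0.5315  0.1059  0.018 ]
 [ 0.5997 -0.1297  0.018 ]
 [ 0.4781 -0.1673  0.018 ]
 [ 0.406   0.0707  0.018 ]]
[ 0.50382836 -0.03012432  0.018     ] [np.float64(0.13039146220652006), np.float64(0.2452461518743564), np.float64(0.1272051087836622), np.float64(0.24868183603458108)]
ydir deg 106.49765505413907
jar [ 0.49530907 -0.00135938] knob [ 0.52654645 -0.10683083]
lid top [0.49148643 0.01040296 0.1265    ]
top lid 540 [0.49194306 0.0105088  0.12682903] 0.12683799914604765 [0.49207282 0.01024352]
top bar 135 [ 0.52313444 -0.09426693] 0.10926605119568822 0.1164866511903091 dir -164.74964315922588 -0.024784668474450666 0.024064078500733402 [ 0.5235 -0.0942]
side lid 227 [0.48578692 0.00500615 0.12432507] 0.12494903767966303 [0.48758823 0.00941269]
side bar 237 [ 0.51730851 -0.09796312] 0.09917979834337637 0.11066837383598377 dir -167.4009363742662 -0.02823015950539982 0.025307401330383235 [ 0.5187 -0.0976]
[[-8.926e-01  4.509e-01 -6.000e-04]
 [ 4.509e-01  8.926e-01 -9.000e-04]
 [ 1.000e-04 -1.100e-03 -1.000e+00]]
```

```bash
python3 - <<'E'
from h import *
d=dict(np.load('pics/top0.npz'));s=dict(np.load('pics/side0.npz'))
c=lambda x,y:(270+x/5-.4,195+y/5-.4)
f=lambda x,y:(265+x/6-.42,220+y/6-.42)
print('side lid',pt(s,*f(314,97),.1265))
print('side bar top ends',pt(s,*f(462,222),.111),pt(s,*f(570,197),.111))
a=cv2.imread('pics/top0.png')[212:256,345:395]
cv2.imwrite('pics/t1.png',cv2.resize(a,None,fx=14,fy=14,interpolation=cv2.INTER_NEAREST))
a=cv2.imread('pics/side0.png')[225:280,300:370]
cv2.imwrite('pics/s1.png',cv2.resize(a,None,fx=10,fy=10,interpolation=cv2.INTER_NEAREST))
E
```

```text
side lid [0.48550352 0.00390376 0.1265    ]
side bar top ends [ 0.49485413 -0.10227427  0.111     ] [ 0.54091306 -0.0959764   0.111     ]
```

View pics/t1.png

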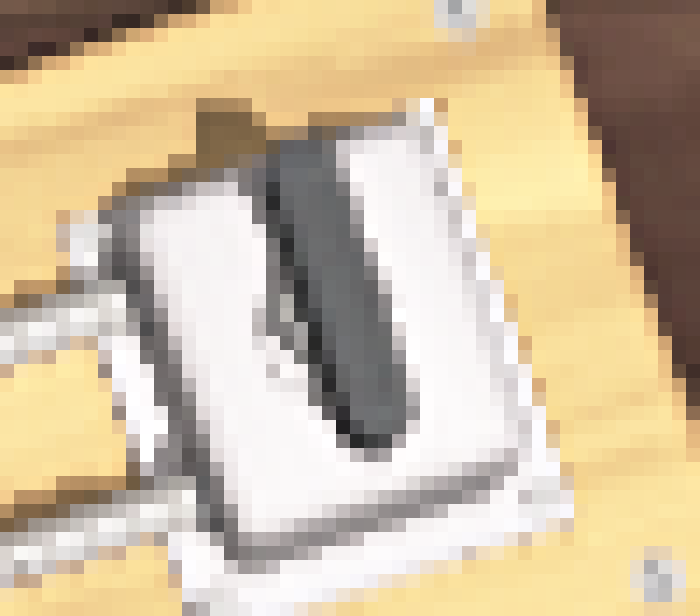

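View pics/s1.png

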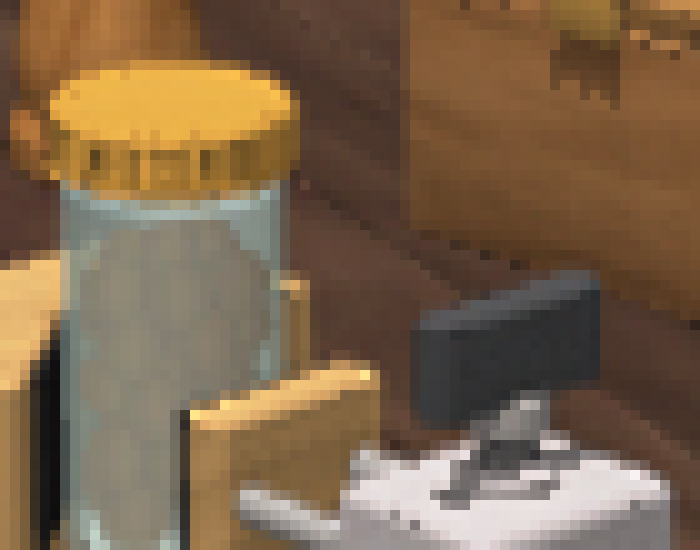

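```bash
python3 - <<'E'
from h import *
d=dict(np.load('pics/top0.npz'));s=dict(np.load('pics/side0.npz'))
c=lambda x,y:(345+x/14-.5,212+y/14-.5)
f=lambda x,y:(300+x/10-.5,225+y/10-.5)
p=[pt(d,*c(*q),.111) for q in[(305,145),(382,435)]];e=p[0]-p[1];print('top bar',(p[0]+p[1])/2,np.linalg.norm(e),np.degrees(np.arctan2(e[1],e[0])))
print('side lid',pt(s,*f(173,102),.1265))
for q in [(417,325),(600,278),(455,335),(560,270)]: print(pt(s,*f(*q),.111))
e=pt(s,*f(600,278),.111)-pt(s,*f(445,327),.111);print(np.degrees(np.arctan2(e[1],e[0])))
E
```

```text
top bar [ 0.52272808 -0.09475065  0.111     ] 0.04668106199699342 12.514512723012986
side lid [0.48829649 0.01080914 0.1265    ]
[ 0.49302204 -0.10419004  0.111     ]
[ 0.54108907 -0.09527699  0.111     ]
[ 0.49755696 -0.11294611  0.111     ]
[ 0.53567137 -0.08714155  0.111     ]
16.114379251168288
```

```bash
cat >> h.py <<'E'
from scipy.spatial.transform import Rotation as R
def to(p,yaw):
    "shift cm, rotvec deg for TCP at p, tool down, y axis at yaw deg"
    o=manip.get_obs();M=R.from_quat(o['tcp_rot'],scalar_first=True)
    c,s=np.cos(np.radians(yaw)),np.sin(np.radians(yaw))
    T=R.from_matrix(np.array([[-s... if False else s,c,0],[-c,s,0],[0,0,-1]]).astype(float)) if False else R.from_matrix(np.column_stack([np.cross([c,s,0],[0,0,-1]),[c,s,0],[0,0,-1]]))
    y=M.as_matrix()[:,1]
    print('t',round(o['clock'],2),'now',o['ee_pos'].round(4),'yaw',np.degrees(np.arctan2(y[1],y[0])).round(2),'F',o['contact_force'].round(2),'M',o['torque'].round(3),'w',round(o['width']*9.4,2),'q',o['joint_pos'].round(2))
    print('shift',(M.inv().apply(np.array(p)-o['ee_pos'])*100).round(2),'rot',np.degrees((M.inv()*T).as_rotvec()).round(2))
E
sed -i 's/^    T=.*/    T=R.from_matrix(np.column_stack([np.cross([c,s,0],[0,0,-1]),[c,s,0],[0,0,-1]]))/' h.py
python3 -c "
from h import *
to([.521,-.095,.20],103.5)"
```

```text
t 0.1 now [0.2479 0.4907 0.2129] yaw 63.2 F [ 0.05  0.25 -0.41] M [ 0.064  0.003 -0.031] w 9.4 q [ 1.04  0.3   1.52  0.    1.32 -0.07]
shift [-50.79 -39.96   1.33] rot [-6.00e-02 -3.00e-02 -4.03e+01]
```

Request:
{"name": "carry_out", "arguments": {
  "targets": [
    [[-10,-8,0,0,0,-8,6],[-20,-16,0,0,0,-16,4],[-30,-24,0,0,0,-24,4],[-40,-32,0,0,0,-32,4],[-50.8,-40,1.3,0,0,-40.3,4]]
  ]
}}

```text
clock: 0.72
ee_pos: [0.3776, 0.2084, 0.2116]
tcp_rot: [0.0, -0.116, 0.993, 0.0]
contact_force: [-0.3, 0.3, -0.4]
width: 0.504
```

```bash
python3 -c "
from h import *
to([.521,-.095,.20],103.5)"
```

```text
t 0.72 now [0.3776 0.2084 0.2116] yaw 103.33 F [-0.33  0.3  -0.37] M [ 0.064 -0.062 -0.044] w 4.74 q [ 0.42  0.03  1.84 -0.    1.27 -1.38]
shift [ -6.96 -32.83   1.16] rot [ 0.    0.02 -0.17]
```

Request:
{"name": "carry_out", "arguments": {
  "targets": [
    [[-7,-32.8,1.1,0,0,0,4],[-7,-32.8,1.1,0,0,0,4],[-7,-32.8,1.1,0,0,0,4],[-7,-32.8,1.1,0,0,0,4],[-7,-32.8,1.1,0,0,0,4]]
  ]
}}

```text
clock: 1.35
ee_pos: [0.5102, -0.0745, 0.2011]
tcp_rot: [-0.0, -0.114, 0.994, 0.0]
contact_force: [0.3, 0.7, 0.3]
width: 0.423
```

```bash
python3 -c "
from h import *
to([.521,-.095,.12],103.5)"
```

```text
t 1.35 now [ 0.5102 -0.0745  0.2011] yaw 103.06 F [0.33 0.74 0.28] M [0.095 0.023 0.028] w 3.98 q [-0.22  0.23  1.63  0.    1.27 -2.01]
shift [-0.59 -2.24  8.11] rot [ 0.01 -0.   -0.44]
```

Request:
{"name": "carry_out", "arguments": {
  "targets": [
    [[-0.6,-2.2,0,0,0,-0.4,4],[-0.6,-2.2,3,0,0,-0.4,4],[-0.6,-2.2,7.3,0,0,-0.4,4],[-0.6,-2.2,7.3,0,0,-0.4,4]]
  ]
}}

```text
clock: 1.85
ee_pos: [0.519, -0.0922, 0.1259]
tcp_rot: [-0.003, -0.117, 0.993, 0.001]
contact_force: [-0.0, 0.2, 0.9]
width: 0.423
```

```bash
python3 -c "
from h import *
to([.521,-.095,.09],103.5)
s=grab('side','s2');d=grab('top','t2')
a=cv2.resize(cv2.imread('pics/s2.png')[200:290,290:390],None,fx=6,fy=6,interpolation=2)
b=cv2.resize(cv2.imread('pics/t2.png')[190:280,330:430],None,fx=6,fy=6,interpolation=2)
cv2.imwrite('pics/c2a.png',a);cv2.imwrite('pics/c2b.png',b)
"
```

```text
t 1.85 now [ 0.519  -0.0922  0.1259] yaw 103.46 F [-0.03  0.23  0.86] M [ 0.073  0.    -0.018] w 3.97 q [-0.25  0.34  1.68 -0.    1.12 -2.05]
shift [-0.14 -0.33  3.58] rot [ 0.15 -0.29 -0.04]
```

View pics/c2a.png

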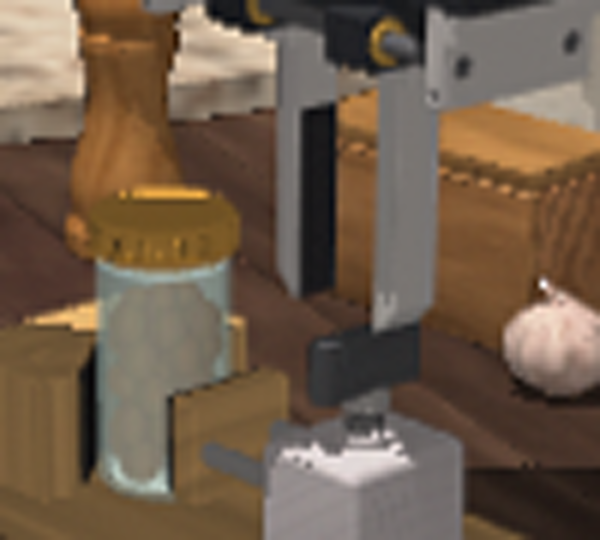

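View pics/c2b.png

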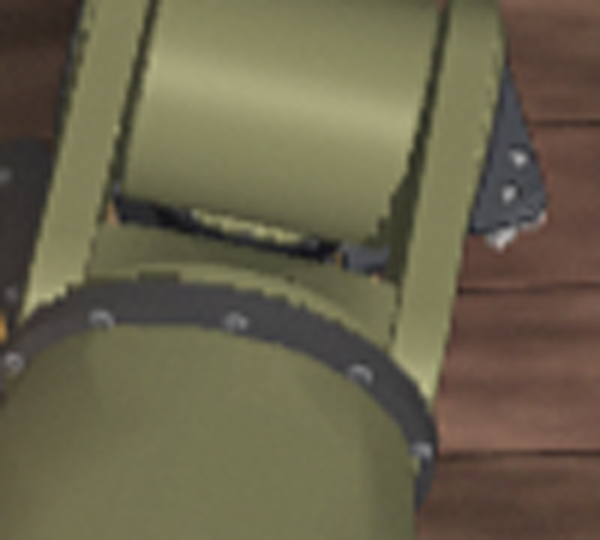

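Request:
{"name": "carry_out", "arguments": {
  "targets": [
    [[-0.1,-0.3,1.5,0,0,0,4],[-0.1,-0.3,3.0,0,0,0,4],[-0.1,-0.3,3.6,0,0,0,4],[-0.1,-0.3,3.6,0,0,0,4]]
  ]
}}

```text
clock: 2.45
ee_pos: [0.5221, -0.0951, 0.0918]
tcp_rot: [-0.0, -0.117, 0.993, 0.0]
contact_force: [-0.2, 0.5, -0.1]
width: 0.421
```

```bash
python3 -c "
from h import *
to([.521,-.095,.09],103.5)
s=grab('side','s3')
a=cv2.resize(cv2.imread('pics/s3.png')[200:290,290:390],None,fx=6,fy=6,interpolation=2)
cv2.imwrite('pics/c3a.png',a)
"
```

```text
t 2.45 now [ 0.5221 -0.0951  0.0918] yaw 103.47 F [-0.22  0.48 -0.12] M [ 0.06  -0.001  0.065] w 3.96 q [-0.25  0.39  1.7  -0.    1.05 -2.06]
shift [0.1  0.04 0.18] rot [ 0.02 -0.04 -0.03]
```

View pics/c3a.png

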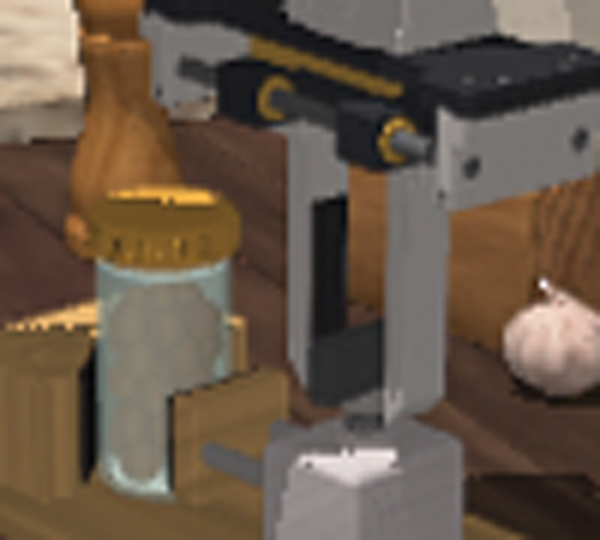

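Fingers straddle the bar (bar at crop 345,360 between them, tips just above the housing). Close gently.

Request:
{"name": "carry_out", "arguments": {
  "targets": [
    [[0,0,0,0,0,0,1.2],[0,0,0,0,0,0,1.0],[0,0,0,0,0,0,0.8],[0,0,0,0,0,0,0.8],[0,0,0,0,0,0,0.8]]
  ],
  "grip_force": 8
}}

```text
clock: 3.12
ee_pos: [0.5221, -0.0941, 0.0924]
tcp_rot: [-0.0, -0.117, 0.993, 0.001]
contact_force: [-1.9, 8.2, 2.7]
width: 0.177
```

```bash
python3 -c "
from h import *
to([.521,-.095,.09],103.5)
"
```

```text
t 3.12 now [ 0.5221 -0.0941  0.0924] yaw 103.48 F [-1.94  8.19  2.66] M [ 1.874  0.406 -0.003] w 1.66 q [-0.25  0.39  1.7   0.    1.05 -2.06]
shift [ 0.12 -0.07  0.24] rot [ 0.11 -0.01 -0.02]
```

Request:
{"name": "carry_out", "arguments": {
  "targets": [
    [[0,0.15,0,0,0,0,0.8],[0,0.25,0,0,0,0,0.8],[0,0.25,0,0,0,0,0.8],[0,0.25,0,0,0,0,0.8]]
  ]
}}

```text
clock: 3.62
ee_pos: [0.5219, -0.0935, 0.0925]
tcp_rot: [0.0, -0.117, 0.993, -0.001]
contact_force: [1.4, -5.1, -0.1]
width: 0.175
```

```bash
python3 -c "
from h import *
to([.521,-.095,.09],103.5)
"
```

```text
t 3.62 now [ 0.5219 -0.0935  0.0925] yaw 103.45 F [ 1.35 -5.14 -0.09] M [-0.923 -0.194 -0.04 ] w 1.65 q [-0.25  0.39  1.7  -0.    1.05 -2.05]
shift [ 0.12 -0.12  0.25] rot [-0.08  0.03 -0.05]
```

Request:
{"name": "carry_out", "arguments": {
  "targets": [
    [[0,-0.1,0,0,0,0,0.6],[0,-0.1,0,0,0,0,0.6],[0,-0.1,0,0,0,0,0.6]]
  ],
  "grip_force": 40
}}

```text
clock: 4.0
ee_pos: [0.522, -0.0937, 0.0924]
tcp_rot: [0.0, -0.117, 0.993, -0.0]
contact_force: [-0.5, 1.0, 2.1]
width: 0.154
```

```bash
python3 -c "
from h import *
to([.521,-.095,.09],103.5)
s=grab('side','s4')
a=cv2.resize(cv2.imread('pics/s4.png')[200:290,290:390],None,fx=6,fy=6,interpolation=2)
cv2.imwrite('pics/c4a.png',a)
"
```

```text
t 4.0 now [ 0.522  -0.0937  0.0924] yaw 103.47 F [-0.54  0.96  2.05] M [ 0.187 -0.017 -0.023] w 1.45 q [-0.25  0.39  1.7   0.    1.05 -2.05]
shift [ 0.12 -0.1   0.24] rot [-0.    0.01 -0.03]
```

View pics/c4a.png

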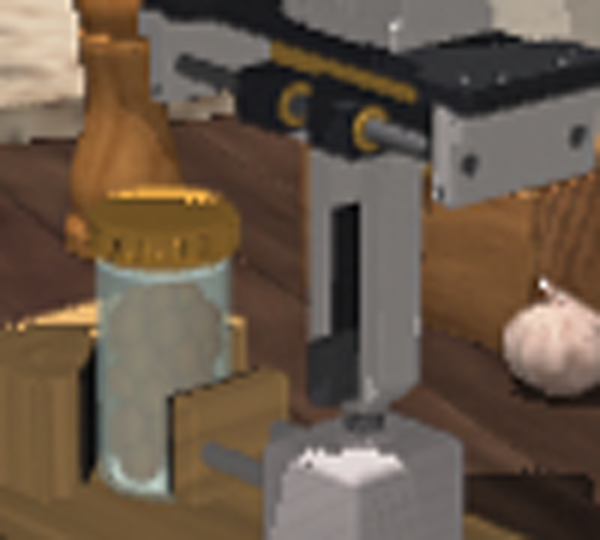

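Request:
{"name": "carry_out", "arguments": {
  "targets": [
    [[0,0,0.02,0,0,6,0.6],[0,0,0.05,0,0,13,0.6],[0,0,0.09,0,0,20,0.6],[0,0,0.12,0,0,27,0.6],[0,0,0.15,0,0,34,0.6]]
  ]
}}

```text
clock: 4.68
ee_pos: [0.522, -0.0934, 0.091]
tcp_rot: [0.0, 0.18, 0.984, 0.0]
contact_force: [-0.3, 3.5, 4.4]
width: 0.155
```

```bash
python3 -c "
from h import *
to([.521,-.095,.09],103.5)
"
```

```text
t 4.67 now [ 0.522  -0.0934  0.091 ] yaw 69.26 F [-0.32  3.47  4.37] M [0.664 0.085 0.175] w 1.46 q [-0.25  0.39  1.7   0.    1.05 -1.46]
shift [ 0.04 -0.18  0.1 ] rot [ 2.000e-02  2.000e-02 -3.424e+01]
```

Request:
{"name": "carry_out", "arguments": {
  "targets": [
    [[0,0,0.03,0,0,7,0.6],[0,0,0.06,0,0,14,0.6],[0,0,0.09,0,0,21,0.6],[0,0,0.12,0,0,28,0.6],[0,0,0.12,0,0,28,0.6]]
  ]
}}

```text
clock: 5.3
ee_pos: [0.5222, -0.0933, 0.0899]
tcp_rot: [0.0, 0.412, 0.911, 0.0]
contact_force: [0.2, 5.0, 5.8]
width: 0.161
```

```bash
python3 -c "
from h import *
to([.521,-.095,.09],103.5)
"
```

```text
t 5.3 now [ 0.5222 -0.0933  0.0899] yaw 41.39 F [0.16 4.98 5.83] M [ 0.843 -0.026  0.214] w 1.51 q [-0.25  0.39  1.7   0.    1.04 -0.97]
shift [-0.05 -0.2  -0.01] rot [ 5.000e-02  3.000e-02 -6.211e+01]
```

Request:
{"name": "carry_out", "arguments": {
  "targets": [
    [[0,0,0.02,0,0,4,0.6],[0,0,0.04,0,0,8,0.6],[0,0,0.05,0,0,12,0.6],[0,0,0.05,0,0,12,0.6]]
  ],
  "grip_force": 50
}}

```text
clock: 5.8
ee_pos: [0.5223, -0.0932, 0.0895]
tcp_rot: [0.0, 0.504, 0.864, 0.0]
contact_force: [1.1, 5.8, 5.4]
width: 0.147
```

```bash
python3 -c "
from h import *
to([.521,-.095,.09],103.5)
"
```

```text
t 5.8 now [ 0.5223 -0.0932  0.0895] yaw 29.48 F [1.06 5.81 5.41] M [ 1.065 -0.196  0.296] w 1.38 q [-0.25  0.39  1.7   0.    1.04 -0.76]
shift [-0.09 -0.2  -0.05] rot [ 6.000e-02  5.000e-02 -7.402e+01]
```

Request:
{"name": "carry_out", "arguments": {
  "targets": [
    [[0,0,0.01,0,0,3,0.6],[0,0,0.02,0,0,6,0.6],[0,0,0.02,0,0,6,0.6]]
  ]
}}

```text
clock: 6.18
ee_pos: [0.5223, -0.0932, 0.0892]
tcp_rot: [0.0, 0.548, 0.836, 0.001]
contact_force: [1.8, 6.1, 4.7]
width: 0.151
```

```bash
python3 -c "
from h import *
to([.521,-.095,.09],103.5)
s=grab('side','s5')
a=cv2.resize(cv2.imread('pics/s5.png')[200:290,290:390],None,fx=6,fy=6,interpolation=2)
cv2.imwrite('pics/c5a.png',a)
"
```

```text
t 6.17 now [ 0.5223 -0.0932  0.0892] yaw 23.49 F [1.76 6.09 4.68] M [ 1.067 -0.281  0.31 ] w 1.42 q [-0.25  0.39  1.7   0.    1.04 -0.66]
shift [-0.11 -0.19 -0.08] rot [ 6.000e-02  4.000e-02 -8.001e+01]
```

View pics/c5a.png

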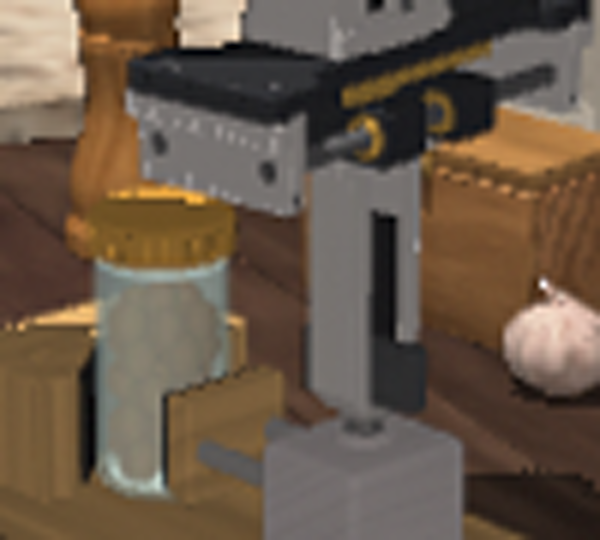

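Request:
{"name": "carry_out", "arguments": {
  "targets": [
    [[0,0,0.01,0,0,3,0.6],[0,0,0.01,0,0,6,0.6],[0,0,0.01,0,0,6,0.6]]
  ],
  "grip_force": 60
}}

```text
clock: 6.6
ee_pos: [0.5226, -0.094, 0.0892]
tcp_rot: [0.001, 0.591, 0.807, 0.0]
contact_force: [4.0, -1.3, 4.0]
width: 0.153
```

```bash
python3 -c "
from h import *
to([.521,-.095,.09],103.5)
"
```

```text
t 6.6 now [ 0.5226 -0.094   0.0892] yaw 17.52 F [ 4.03 -1.33  4.02] M [-0.313 -0.865  0.297] w 1.43 q [-0.25  0.4   1.7  -0.    1.04 -0.55]
shift [-0.05 -0.18 -0.08] rot [ 1.000e-02  1.400e-01 -8.598e+01]
```

Request:
{"name": "carry_out", "arguments": {
  "targets": [
    [[0,0,0,0,0,3,0.6],[0,0,0,0,0,5,0.6],[0,0,0,0,0,5,0.6]]
  ]
}}

```text
clock: 6.98
ee_pos: [0.5226, -0.094, 0.0893]
tcp_rot: [0.001, 0.626, 0.78, 0.0]
contact_force: [6.5, -1.0, 4.7]
width: 0.159
```

```bash
python3 -c "
from h import *
to([.521,-.095,.09],103.5)
"
```

```text
t 6.97 now [ 0.5226 -0.094   0.0893] yaw 12.52 F [ 6.52 -0.98  4.67] M [-0.36  -1.059  0.889] w 1.5 q [-0.25  0.4   1.7  -0.    1.04 -0.47]
shift [-0.07 -0.18 -0.07] rot [ 2.000e-02  1.300e-01 -9.098e+01]
```

Request:
{"name": "carry_out", "arguments": {
  "targets": [
    [[0,0,0,0,0,-4,0.6],[0,0,0,0,0,-4,4],[0,0,0,0,0,-4,4],[0,0,-6,0,0,-4,4],[0,0,-9,0,0,-4,6]]
  ]
}}

```text
clock: 7.6
ee_pos: [0.5219, -0.0938, 0.1809]
tcp_rot: [0.0, 0.599, 0.801, 0.0]
contact_force: [-0.4, -0.7, 0.2]
width: 0.499
```

```bash
python3 -c "
from h import *
to([.490,.0105,.17],0)
s=grab('side','s6')
a=cv2.resize(cv2.imread('pics/s6.png')[200:290,290:390],None,fx=6,fy=6,interpolation=2)
cv2.imwrite('pics/c6a.png',a)
"
```

```text
t 7.6 now [ 0.5219 -0.0938  0.1809] yaw 16.4 F [-0.45 -0.71  0.2 ] M [-0.026  0.059  0.004] w 4.69 q [-0.25  0.28  1.62 -0.    1.24 -0.53]
shift [10.91 -0.12  1.08] rot [ 0.05  0.02 16.4 ]
```

View pics/c6a.png

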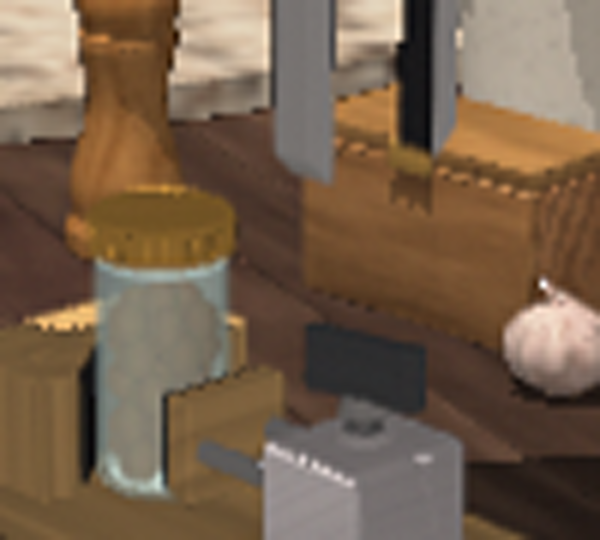

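Request:
{"name": "carry_out", "arguments": {
  "targets": [
    [[5,0,0,0,0,8,8],[11,0,0,0,0,16.4,8],[11,0,2,0,0,16.4,8],[11,0,3,0,0,16.4,8],[11,0,3,0,0,16.4,8]]
  ]
}}

```text
clock: 8.28
ee_pos: [0.4903, 0.0113, 0.148]
tcp_rot: [-0.001, 0.707, 0.707, -0.001]
contact_force: [-0.9, 0.2, 0.0]
width: 0.852
```

```bash
python3 -c "
from h import *
to([.491,.0115,.11],0)
s=grab('side','s7')
a=cv2.resize(cv2.imread('pics/s7.png')[180:290,270:390],None,fx=6,fy=6,interpolation=2)
cv2.imwrite('pics/c7a.png',a)
"
```

```text
t 8.28 now [0.4903 0.0113 0.148 ] yaw 0.02 F [-0.92  0.21  0.02] M [-0.083  0.067 -0.011] w 8.01 q [-0.05  0.24  1.76 -0.    1.14 -0.05]
shift [0.02 0.07 3.8 ] rot [-0.12 -0.    0.02]
```

View pics/c7a.png

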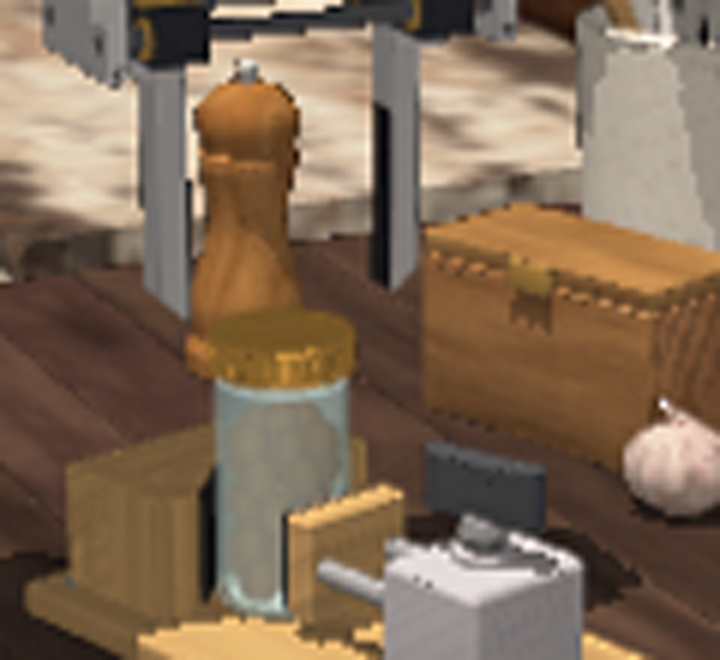

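Request:
{"name": "carry_out", "arguments": {
  "targets": [
    [[0,0.05,2,0,0,0,8],[0,0.05,3.8,0,0,0,8],[0,0.05,3.8,0,0,0,7],[0,0.05,3.8,0,0,0,6],[0,0.05,3.8,0,0,0,5.5]]
  ],
  "grip_force": 5
}}

```text
clock: 8.95
ee_pos: [0.491, 0.0116, 0.1115]
tcp_rot: [-0.0, 0.707, 0.707, -0.0]
contact_force: [-5.9, -0.8, 7.7]
width: 0.598
```

Request:
{"name": "carry_out", "arguments": {
  "targets": [
    [[0,0,0,0,0,0,5.2],[0,0,0,0,0,0,5.2]]
  ]
}}

```text
clock: 9.2
ee_pos: [0.4909, 0.0116, 0.1116]
tcp_rot: [-0.0, 0.707, 0.708, -0.0]
contact_force: [-5.3, -1.1, 4.7]
width: 0.598
```

```bash
python3 -c "
from h import *
to([.491,.0115,.11],0)
"
```

```text
t 9.2 now [0.4909 0.0116 0.1116] yaw 0.07 F [-5.34 -1.13  4.71] M [-0.281  1.311 -0.076] w 5.62 q [-0.05  0.28  1.8  -0.    1.06 -0.05]
shift [-0.01  0.01  0.16] rot [-0.03  0.02  0.07]
```

Request:
{"name": "carry_out", "arguments": {
  "targets": [
    [[0,-0.1,0,0,0,0,5.2],[0,-0.1,0,0,0,0,5.0],[0,-0.1,0,0,0,0,5.0]]
  ],
  "grip_force": 45
}}

```text
clock: 9.57
ee_pos: [0.4907, 0.0116, 0.1116]
tcp_rot: [0.001, 0.707, 0.708, 0.0]
contact_force: [0.2, -1.2, 6.6]
width: 0.591
```

```bash
python3 -c "
from h import *
to([.491,.0115,.11],0)
"
```

```text
t 9.57 now [0.4907 0.0116 0.1116] yaw 0.07 F [ 0.19 -1.17  6.64] M [-0.373  0.362 -0.119] w 5.56 q [-0.05  0.28  1.8  -0.    1.06 -0.05]
shift [-0.01  0.03  0.16] rot [0.09 0.01 0.07]
```

Request:
{"name": "carry_out", "arguments": {
  "targets": [
    [[0,0,-0.01,0,0,-3,5.0],[0,0,-0.03,0,0,-6,5.0],[0,0,-0.04,0,0,-9,5.0],[0,0,-0.05,0,0,-12,5.0]]
  ]
}}

```text
clock: 10.07
ee_pos: [0.4908, 0.0117, 0.1121]
tcp_rot: [0.001, 0.628, 0.778, 0.001]
contact_force: [0.6, -0.5, 5.4]
width: 0.589
```

```bash
python3 -c "
from h import *
to([.491,.0115,.11],0)
s=grab('side','s8')
a=cv2.resize(cv2.imread('pics/s8.png')[200:290,280:380],None,fx=6,fy=6,interpolation=2)
cv2.imwrite('pics/c8a.png',a)
"
```

```text
t 10.07 now [0.4908 0.0117 0.1121] yaw 12.14 F [ 0.63 -0.46  5.42] M [-0.204  0.125 -0.294] w 5.54 q [-0.05  0.28  1.8   0.    1.06 -0.26]
shift [-0.02  0.02  0.21] rot [1.000e-01 1.000e-02 1.214e+01]
```

View pics/c8a.png

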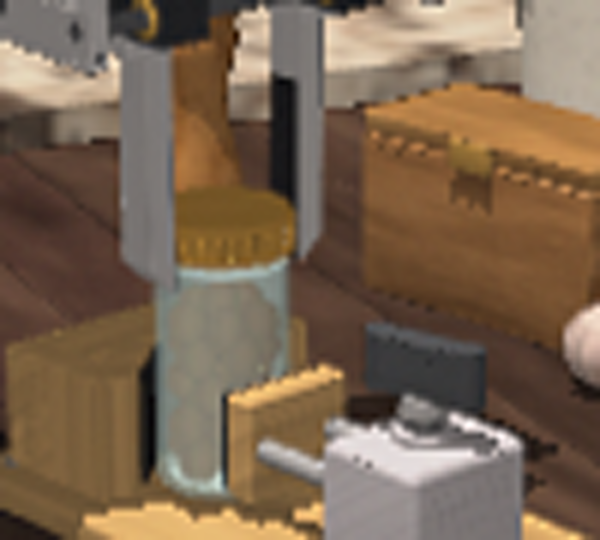

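```bash
python3 -c "
from h import *
A=[]
for f in ('s7','s8'):
    a=cv2.imread('pics/'+f+'.png')[228:284,298:336]
    a=cv2.convertScaleAbs(a,alpha=1.6 ,beta=-60)
    A.append(cv2.resize(a,None,fx=10,fy=10,interpolation=2))
cv2.imwrite('pics/cmp.png',np.hstack(A))
"
```

```text
(no output)
```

View pics/cmp.png

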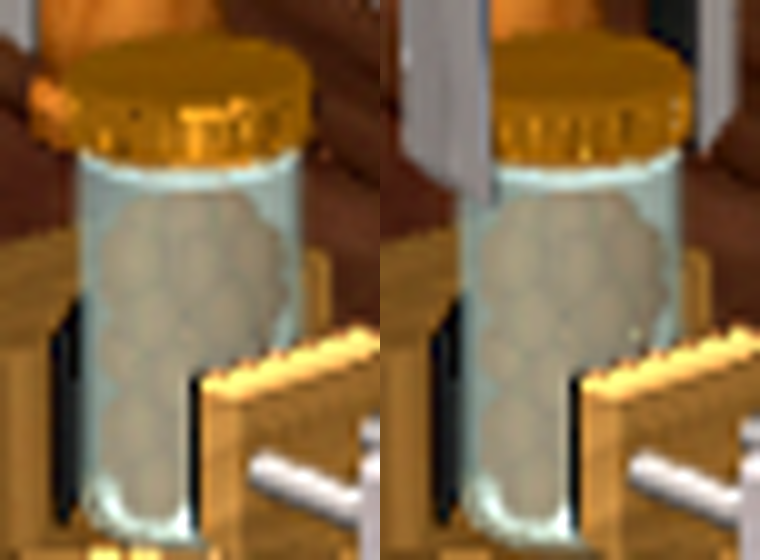

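Request:
{"name": "carry_out", "arguments": {
  "targets": [
    [[0,0,-0.02,0,0,-5,5.0],[0,0,-0.04,0,0,-10,5.0],[0,0,-0.06,0,0,-15,5.0],[0,0,-0.08,0,0,-20,5.0]]
  ],
  "grip_force": 55
}}

```text
clock: 10.62
ee_pos: [0.4907, 0.0118, 0.1128]
tcp_rot: [0.001, 0.483, 0.876, 0.0]
contact_force: [0.2, 0.7, 6.0]
width: 0.595
```

```bash
python3 -c "
from h import *
to([.491,.0115,.11],0)
s=grab('side','s9')
A=[]
for f in ('s7','s9'):
    a=cv2.imread('pics/'+f+'.png')[228:284,298:336]
    a=cv2.convertScaleAbs(a,alpha=1.6 ,beta=-60)
    A.append(cv2.resize(a,None,fx=10,fy=10,interpolation=2))
cv2.imwrite('pics/cmp9.png',np.hstack(A))
"
```

```text
t 10.62 now [0.4907 0.0118 0.1128] yaw 32.23 F [0.22 0.69 6.02] M [-0.124  0.216 -0.053] w 5.59 q [-0.05  0.28  1.8   0.    1.06 -0.61]
shift [-0.04  0.01  0.28] rot [8.000e-02 2.000e-02 3.223e+01]
```

View pics/cmp9.png

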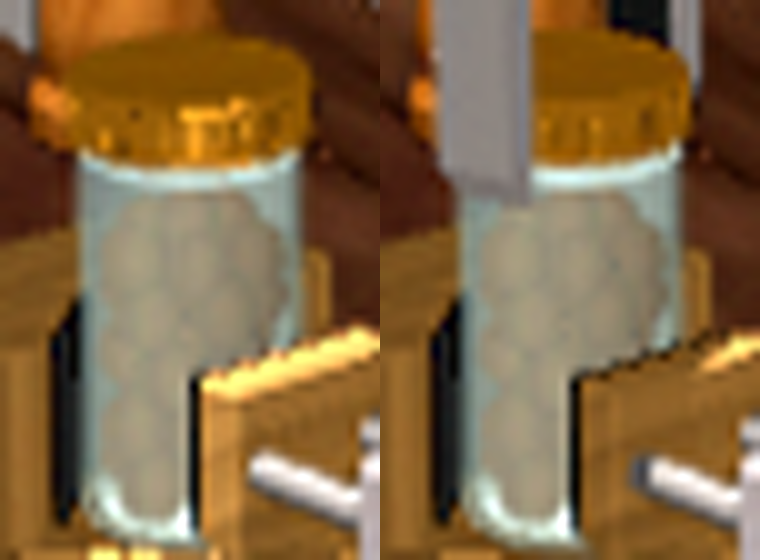

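Request:
{"name": "carry_out", "arguments": {
  "targets": [
    [[0,0,-0.03,0,0,-7,5.0],[0,0,-0.06,0,0,-14,5.0],[0,0,-0.09,0,0,-21,5.0],[0,0,-0.12,0,0,-28,5.0],[0,0,-0.13,0,0,-30,5.0]]
  ]
}}

```text
clock: 11.3
ee_pos: [0.4908, 0.0118, 0.1137]
tcp_rot: [0.001, 0.241, 0.971, 0.0]
contact_force: [5.2, 0.4, -1.4]
width: 0.59
```

```bash
python3 -c "
from h import *
to([.491,.0115,.11],0)
s=grab('side','s10')
A=[]
for f in ('s7','s10'):
    a=cv2.imread('pics/'+f+'.png')[228:284,298:336]
    a=cv2.convertScaleAbs(a,alpha=1.6 ,beta=-60)
    A.append(cv2.resize(a,None,fx=10,fy=10,interpolation=2))
cv2.imwrite('pics/cmp10.png',np.hstack(A))
"
```

```text
t 11.3 now [0.4908 0.0118 0.1137] yaw 62.12 F [ 5.2   0.44 -1.44] M [ 0.031 -0.907 -0.084] w 5.55 q [-0.05  0.28  1.8   0.    1.06 -1.13]
shift [-0.03 -0.01  0.37] rot [8.000e-02 5.000e-02 6.212e+01]
```

View pics/cmp10.png

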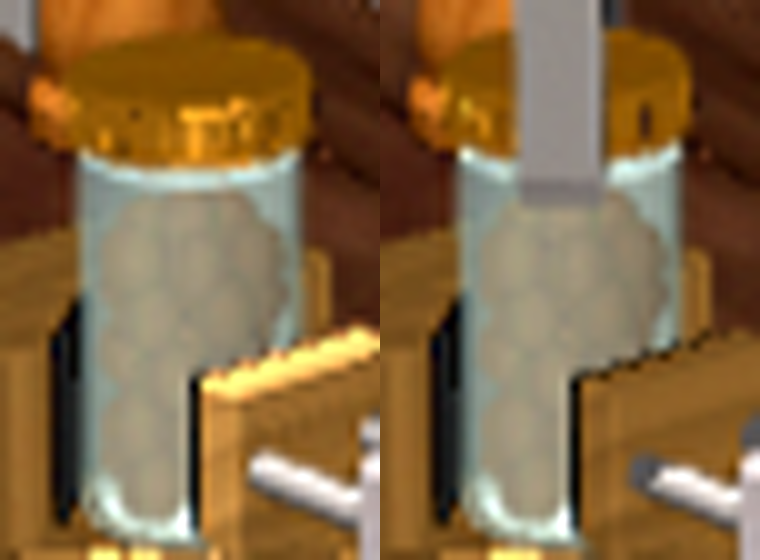

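Request:
{"name": "carry_out", "arguments": {
  "targets": [
    [[0,0,-0.02,0,0,-5,5.0],[0,0,-0.04,0,0,-10,5.0],[0,0,-0.06,0,0,-15,5.0],[0,0,-0.08,0,0,-19,5.0],[0,0,-0.08,0,0,-19,5.0]]
  ]
}}

```text
clock: 11.98
ee_pos: [0.4907, 0.0121, 0.1144]
tcp_rot: [0.001, 0.079, 0.997, 0.0]
contact_force: [5.2, 3.4, -0.6]
width: 0.589
```

```bash
python3 -c "
from h import *
to([.491,.0115,.11],0)
"
```

```text
t 11.97 now [0.4907 0.0121 0.1144] yaw 80.99 F [ 5.24  3.39 -0.65] M [ 0.64  -0.96  -0.024] w 5.53 q [-0.05  0.28  1.8   0.    1.07 -1.46]
shift [-0.03 -0.05  0.44] rot [9.000e-02 3.000e-02 8.099e+01]
```

Request:
{"name": "carry_out", "arguments": {
  "targets": [
    [[0,0,-0.15,0,0,0,5.0],[0,0,-0.3,0,0,0,5.0],[0,0,-0.3,0,0,0,5.0]]
  ]
}}

```text
clock: 12.35
ee_pos: [0.4905, 0.012, 0.1171]
tcp_rot: [0.0, 0.079, 0.997, 0.0]
contact_force: [5.6, 1.7, -4.0]
width: 0.588
```

```bash
python3 -c "
from h import *
to([.491,.0115,.11],0)
"
```

```text
t 12.35 now [0.4905 0.012  0.1171] yaw 80.94 F [ 5.56  1.75 -3.98] M [ 0.565 -0.968  0.015] w 5.53 q [-0.05  0.28  1.79  0.    1.07 -1.46]
shift [-0.06 -0.05  0.71] rot [6.000e-02 1.000e-02 8.094e+01]
```

Request:
{"name": "carry_out", "arguments": {
  "targets": [
    [[0,0,-0.2,0,0,0,5.0],[0,0,-0.4,0,0,0,5.0],[0,0,-0.4,0,0,0,5.0]]
  ]
}}

```text
clock: 12.72
ee_pos: [0.4903, 0.0119, 0.1211]
tcp_rot: [0.0, 0.079, 0.997, 0.0]
contact_force: [4.6, 2.2, -2.9]
width: 0.585
```

```bash
python3 -c "
from h import *
to([.491,.0115,.11],0)
s=grab('side','s11')
A=[]
for f in ('s7','s11'):
    a=cv2.imread('pics/'+f+'.png')[224:284,298:336]
    a=cv2.convertScaleAbs(a,alpha=1.6 ,beta=-60)
    A.append(cv2.resize(a,None,fx=10,fy=10,interpolation=2))
cv2.imwrite('pics/cmp11.png',np.hstack(A))
"
```

```text
t 12.72 now [0.4903 0.0119 0.1211] yaw 80.97 F [ 4.55  2.18 -2.9 ] M [ 0.377 -0.764  0.004] w 5.5 q [-0.05  0.27  1.79  0.    1.08 -1.46]
shift [-0.07 -0.03  1.11] rot [ 3.000e-02 -0.000e+00  8.097e+01]
```

View pics/cmp11.png

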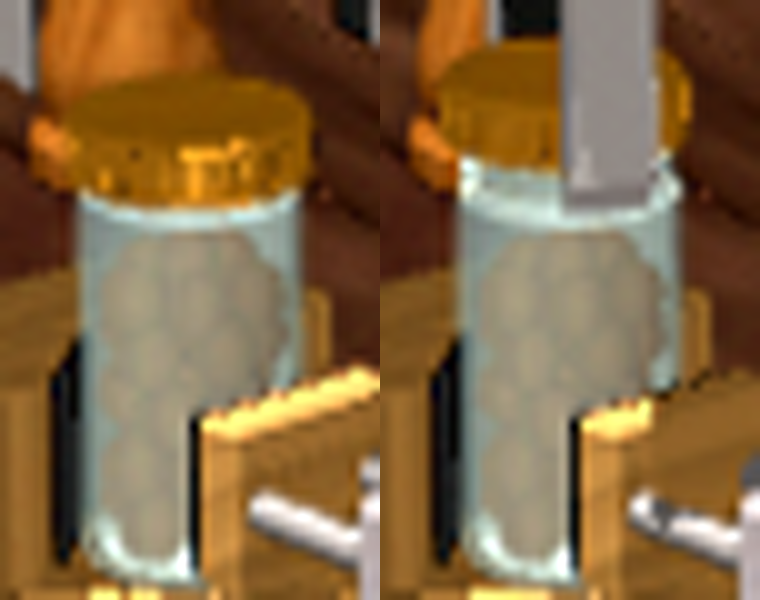

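Request:
{"name": "carry_out", "arguments": {
  "targets": [
    [[0,0,-0.5,0,0,0,5.0],[0,0,-1.2,0,0,0,5.0],[0,0,-1.9,0,0,0,5.0],[0,0,-2.2,0,0,0,5.0],[0,0,-2.2,0,0,0,5.0]]
  ]
}}

```text
clock: 13.4
ee_pos: [0.4902, 0.0117, 0.1434]
tcp_rot: [0.0, 0.078, 0.997, -0.0]
contact_force: [-1.4, -0.9, -1.6]
width: 0.587
```

Request:
{"name": "carry_out", "arguments": {
  "targets": [
    [[0,0,0,0,0,0,5.0],[0,0,0,0,0,0,5.0],[0,0,0,0,0,0,5.0],[0,0,0,0,0,0,5.0]]
  ]
}}

```text
clock: 13.9
ee_pos: [0.4902, 0.0117, 0.1431]
tcp_rot: [-0.0, 0.078, 0.997, 0.0]
contact_force: [-0.1, 0.3, -1.8]
width: 0.586
```

```bash
python3 -c "
from h import *
to([.491,.0115,.11],0)
s=grab('side','s12')
cv2.imwrite('pics/c12.png',cv2.resize(cv2.imread('pics/s12.png')[200:300,270:400],None,fx=6,fy=6,interpolation=2))
"
```

```text
t 13.9 now [0.4902 0.0117 0.1431] yaw 81.07 F [-0.11  0.28 -1.79] M [-0.002 -0.043  0.022] w 5.51 q [-0.05  0.24  1.77  0.    1.13 -1.47]
shift [-0.08 -0.01  3.31] rot [-0.   -0.   81.07]
```

View pics/c12.png

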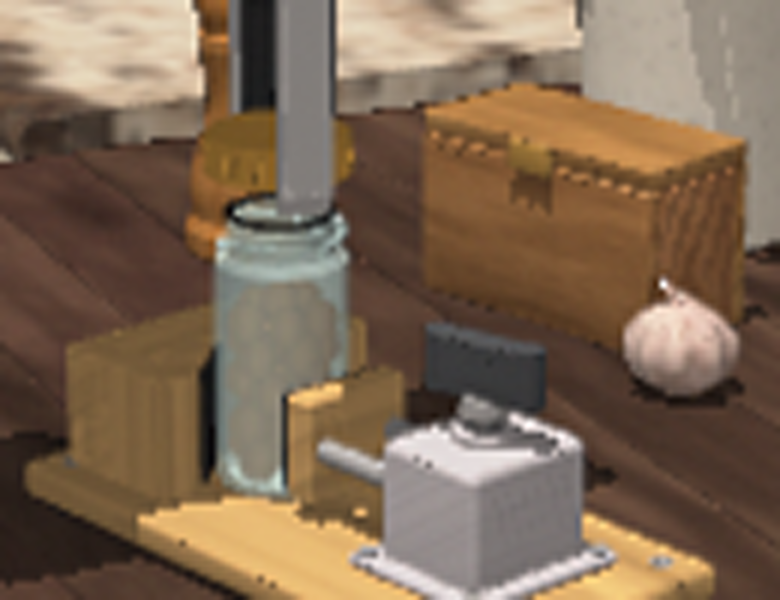

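View pics/s12.png

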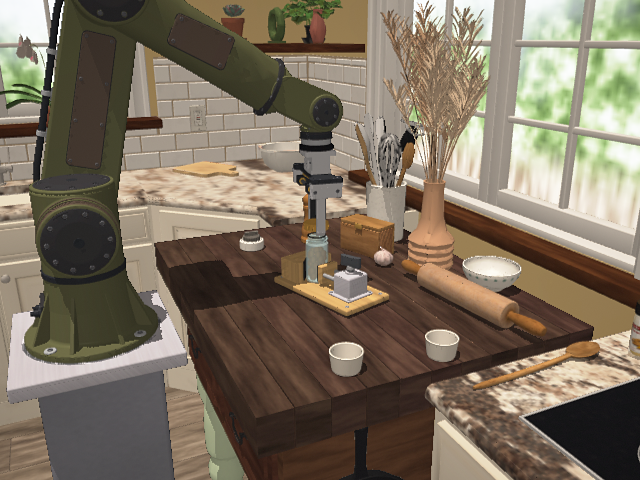

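Lid held level about 2 cm above the open mouth, jar and bystanders where they were. Handing in.

```bash
python3 -c "
from h import *
print(manip.finish_job())"
```

```text
the job is handed in; nothing more can be done
None
```

The jar is open. At hand-in the gripper held the lid level and still about 2 cm above the mouth, and I handed the job in at about 14 s; no verdict was reported.

- **Clamp:** I turned the knob clockwise until the moment jumped from 0.3 to 0.9 N m, which I took as its stop. I did not measure the jaw's force on the jar. In the side view the jaw is against the jar, and the jar did not turn or lift.
- **Lid:** I turned it 81° anticlockwise, following the thread upward, then lifted it straight up. It came off with less than about 4 N of vertical pull. About 5 N of sideways rubbing on the neck was gone once it was clear.
- **Last checks:** The lid's centre was about 27 mm above the mouth, and the vertical load was 1.8 N, against about 0.8 N for the lid alone. The opening was 55 mm on the 56 mm lid, with 55 N of grip. In the last side view the jar stands where it was and the bystanders look unmoved. I judged the bystanders by eye and did not measure them.
- **What disagreed:**
  - The opening on the 12 mm knob bar read 14 to 16 mm, so the bar sat slightly skewed in the pads. The gripper therefore turned about 91° to reach the stop.
  - The centre of the clamp's board, taken from the image, was about 12 mm off what the jar and knob positions implied. I used the positions measured directly on the lid and the bar.

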